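# Washed measuring cylinder onto the hot-air dryer

## Task

Put the washed measuring cylinder to dry: turn it upside down and lower it over the tall peg of the glassware dryer until its rim sits flat on the steel deck, let go of it, and then start the dryer by pressing its green button fully in and letting it out again. Handle the cylinder gently - never drop it or let it topple - and leave the other glassware and bottles where they are.

Things in the scene. Friction and masses are not known exactly. Their poses are not given: they have to be found in the camera images.
- cylinder: measuring cylinder, milky white plastic, blue rings, blue hexagonal foot; starts upright on the bench, 70-120 g. Origin under the centre of the foot; z runs along the tube to the mouth. 200 long; tube 38 outside, 33 clear inside, open at the mouth only. Foot 8 thick, 68 across flats, 78 across corners; flats face the body's x axis and every 60 deg from it. Mass centre about 70 from the foot end
- cylinder_mouth (a point): centre of the cylinder's open mouth, at the rim, 200 along its z axis from the origin; z points out of the mouth. Laid on its side, the cylinder rests on a flat of its foot and on the rim (axis 4.5 deg from level, 34 above the bench at the foot, 19 at the rim) and does not roll
- dryer: hot-air glassware dryer, fixed: white case 370 wide (y), 300 deep (x), steel deck 90 above the bench (x -90 to +140), front panel sloping 45 deg. Origin under its centre, on the bench; x points from the panel to the back, y along the rows of upright pegs: front row at x -30 and y +108, 0, -108 (one tall, two short, any order), back row of three short ones at x +82, same y
- tall_peg: the one tall perforated steel peg in the front row, empty. Origin at its foot on the deck surface, z up. 120 high, 18 in diameter, domed top; its foot widens below 20 as a cone to 27 in diameter for the bottom 4, which centres the cylinder's mouth. Fixed to the deck
- short_peg_a: a short peg in the front row, 70 high, otherwise the same, carrying the upside-down beaker; origin at its foot on the deck
- short_peg_b: a short peg in the front row, 70 high, otherwise the same, empty; origin at its foot on the deck
- start_button (a joint): travel of the dryer's green start button in m: 0 out, 0.006 fully in. A spring returns it; about 1.5 N starts it moving and 5 N holds it fully in
- start_button_top (a point): centre of the green start button's outer face, 30 in diameter, standing 6 proud of its black housing ring (46 in diameter) on the dryer's sloping panel, near the panel's left end as seen by the robot; its z axis points out of the panel at 45 deg, towards the robot and up, and the button is pressed against this axis
- beaker: upside-down glass beaker, 70 in diameter, 90 high, drying on short_peg_a with its rim on the deck; origin at the centre of its mouth on the deck, z up. Loose: leave it
- flask: upside-down conical glass flask, 80 in diameter at the top and 37 at the neck, 130 high, drying on the middle peg of the back row; origin at the centre of its mouth on the deck. Loose: leave it
- sample_bottle_a: brown glass sample bottle with a black cap, 62 in diameter, 130 high, standing to the left; origin under its centre. Leave it
- sample_bottle_b: another such bottle, further back. Leave it
- wash_bottle: white plastic wash bottle with a red cap and a bent spout, 68 in diameter, 200 high; origin under its centre. Leave it
- bottle_brush: bottle brush lying on the bench at the left, 265 long, 36 in diameter; origin on the bench under the wire, its x axis towards the bristles. Leave it
- weighing_dish: shallow aluminium dish, 90 in diameter, 22 high, at the right; origin under its centre. Leave it
There are look-alikes about, which are no part of the job. Several things look just like the cylinder: the one meant starts farthest to the robot's right.

How it is judged:
On the way, in this order (a step that is already met when the one before it is completed fails the run):
1. the cylinder stands mouth down over the tall peg, its rim flat on the deck, and has been let go (horizontal distance between cylinder_mouth and tall_peg below 0.006 m and z of cylinder_mouth in the frame of tall_peg below 0.005 m and angle between cylinder's own z axis and vertical above 3.07 rad and contact force between cylinder and the fingers below 0.05 N and linear speed of cylinder below 0.02 m/s), for 0.2 s.
2. then the green start button is pressed fully in (at least 5 of its 6 mm) with the cylinder still seated (value of joint start_button above 0.005 m and horizontal distance between cylinder_mouth and tall_peg below 0.006 m and z of cylinder_mouth in the frame of tall_peg below 0.005 m and angle between cylinder's own z axis and vertical above 3.07 rad), for 0.05 s.
At the end, for the whole second after the job is handed in: the cylinder rests mouth down over the tall peg: rim within 5 mm of the deck, mouth centre within 6 mm of the peg's axis, upright within 4 deg, at rest; the green button is out again (within 1 mm); beaker and flask are within 20 mm, and the bottles, brush and dish within 30 mm, of where they started (horizontal distance between cylinder_mouth and tall_peg below 0.006 m and z of cylinder_mouth in the frame of tall_peg below 0.005 m and angle between cylinder's own z axis and vertical above 3.07 rad and linear speed of cylinder below 0.02 m/s and value of joint start_button below 0.001 m and distance of each of beaker, flask from where it was at the start of the episode below 0.02 m and distance of each of sample_bottle_a, sample_bottle_b, wash_bottle, bottle_brush, weighing_dish from where it was at the start of the episode below 0.03 m); the robot touches nothing.
It fails at once if the cylinder is dropped, toppled or thrown: it moves faster than 0.6 m/s while no finger touches it (linear speed of cylinder above 0.6 m/s and contact force between cylinder and the fingers below 0.05 N).
It fails at once if the beaker or the flask is pushed more than 20 mm, or a bottle, the brush or the dish more than 30 mm (distance of any of beaker, flask from where it was at the start of the episode above 0.02 m or distance of any of sample_bottle_a, sample_bottle_b, wash_bottle, bottle_brush, weighing_dish from where it was at the start of the episode above 0.03 m).
It also fails if it takes over 72 s, if anything falls off the work surface, if the arm or the gripper's body presses on something with over 40 N, if the wrist force passes 120 N, or if a joint passes its speed limit or range.

## Robot

A 6-joint arm with a two-finger parallel gripper is mounted at the origin on the work surface. World frame = base frame: x ahead of the robot, y to its left, z up, the work surface at z = 0. Lengths are in m, angles in rad, forces in N, time in s.
With the tool pointing down it reaches from about 0.2 to 0.875 m from the base axis. Payload 3.4 kg.
Tool frame: the origin (TCP) lies midway between the tips of the shut fingers; the grasp point (between the pads) lies 19 mm behind it (env.tcp_to_grasp is the y of the grasp point in the tool frame, in m); y points along the fingers, x is the direction in which the jaws open and shut, and the axes are right-handed (so a half turn about y gives the same grasp; the last joint's range is limited). The gripper opens to 94 mm and grips with 3 to 60 N. Pads are 16 mm wide; open, the fingers measure 119 mm over their backs; the gripper's body (75 mm by 177 mm) begins 78 mm behind the grasp point.
Start: joints at [1.07, 0.276, 1.505, -0, 1.361, -0.121], TCP at [0.213, 0.534, 0.205] pointing down, gripper open.
Joint ranges: [-2.89, 2.89], [-0.75, 2.08], [0.22, 2.7], [-1.18, 4.32], [0.11, 2.71], [-2.7, 2.7]. Speed limits (rad/s): [2.57, 2.57, 3.14, 3.14, 3.14, 3.14].

## Interface

Orientations are given as a unit quaternion [x, y, z, w].
In Python, from plant import status, snapshot, finish_job, env gives the robot as it stands.
- The arm moves only by the tool send_rows, never from a script. Its argument "increments" is one flat list of numbers, 7 for each row, row after row: the opening in per cent of the stroke, from 0 (shut) to 100 (fully open), then the shift along the tool's x, y, z in cm, then the turn, a rotation vector about the tool's x, y, z in degrees. In form: [grip, tx, ty, tz, wx, wy, wz, grip, tx, ty, tz, wx, wy, wz, ...]. A call has 1 to 10 rows; each row is the pose to reach, as a shift and turn from the pose commanded when the call began, along the tool's axes at that moment; what a row does not reach only later rows make up. A row lasts 1/10 s, in which the tool goes at most 50 mm and 8.59 degrees, less where a joint would pass 70% of its speed; a pose out of reach is approached as far as the arm can. A call with a gripper value outside its range is refused whole. The fingers move at their own pace and stop on an object; "grip_force" is the grip in N (left out, the last holds). Time passes only in rows, so rows that repeat a pose let the fingers close. It gives the time, the measured TCP pose, the force and the opening at its end, in the units of the state.
- status.sense(): the state, without advancing time (a new reading comes with each control period).
- snapshot(name): name is "side" or "top"; returns a dict with "pixels" (480x640x3 uint8, red, green, blue), "depth" (480x640 float32, m along the optical axis (not along the pixel's ray), 0 where there is no reading), "camera_matrix" (3x3 intrinsics, pixels), "D" ([k1, k2, p1, p2, k3] as OpenCV has them; the pictures are not rectified), "R" (3x3) and "t" (3): a world point X has camera coordinates R X + t. Camera axes: x right, y down, z forward; pixel columns grow to the right and rows downward; lengths in m; the calibration is good to about 2 mm. A picture is of the moment at which its call begins.
- finish_job(): hands the job in, once; it reports no verdict.
The state is a dict: "t": time; "joint_positions": joint angles; "qd": joint speeds; "effort": joint torques, N m; "eef_pos": TCP position; "tcp_rot": TCP orientation; "ft_force": force on the tool from outside, world axes, zero at the start; "ft_torque": the same for the moment, N m; "width": opening from 0.0 (shut) to 1.0 (fully open).
Only numpy, scipy, OpenCV 4.12 (cv2) and the standard library are available. Lean on these libraries where they do the work, as an engineer would, in place of code of your own. Each camera call takes 0.05 s, during which the arm holds its last target. There are 200 camera calls.

## Working session

There is one attempt and no reset: what is moved stays moved. The work goes in short steps, Python scripts to look and compute and a tool call to move; the robot and the scene stay as the last step left them, time stands still between calls to the robot, and variables do not carry over. Pictures are saved under pics/ and viewed, about 8 in all and at most 12, crops included, and the job is handed in when it is done.

Besides the shell and the picture viewer there is one more tool, called after "Emit:" as name(argument=value, ...), one argument or row to a line, values as JSON. send_rows: Moves the arm, as the interface text tells. Its arguments: {"type":"object","properties":{"increments":{"type":"array"},"grip_force":{"type":"number"}},"required":["increments"]}

```bash
mkdir -p pics; cat > h.py <<'E'
import numpy as np, cv2
from plant import status, snapshot, finish_job, env
def world(s):
    d=s["depth"]; v,u=np.mgrid[:480,:640]
    p=cv2.undistortPoints(np.stack([u,v],-1).reshape(-1,1,2).astype(float),s["camera_matrix"],np.array(s["D"])).reshape(480,640,2)
    c=np.dstack([p*d[...,None],d])
    return (c-np.array(s["t"]))@np.array(s["R"])   # R^T (c-t)
E
python3 - <<'E'
from h import *
for n in("side","top"):
    s=snapshot(n); cv2.imwrite(f"pics/{n}0.png",s["pixels"][...,::-1]); np.savez(f"{n}0.npz",**{k:np.array(v) for k,v in s.items()})
    print(n,np.array(s["R"]).round(2).tolist(),(-np.array(s["R"]).T@s["t"]).round(3),np.array(s["camera_matrix"]).round(0).tolist(),np.round(s["D"],3))
print(status.sense(),env.tcp_to_grasp)
E
```

```text
side [[0.99, -0.1, -0.01], [-0.07, -0.65, -0.76], [0.07, 0.76, -0.65]] [ 0.388 -0.725  0.83 ] [[452.0, 0.0, 320.0], [0.0, 452.0, 236.0], [0.0, 0.0, 1.0]] [-0.064  0.     0.     0.     0.   ]
top [[0.0, -1.0, -0.01], [-1.0, -0.0, -0.06], [0.06, 0.02, -1.0]] [0.395 0.078 1.313] [[444.0, 0.0, 321.0], [0.0, 444.0, 244.0], [0.0, 0.0, 1.0]] [-0.113  0.     0.     0.     0.   ]
{'t': 0.1, 'joint_positions': array([ 1.06997723e+00,  2.76506881e-01,  1.50598559e+00, -3.93584474e-05,
        1.36068805e+00, -1.20986041e-01]), 'qd': array([ 2.95988786e-03, -3.05519323e-03, -3.23939361e-03, -2.05032184e-03,
       -9.28839234e-06, -1.40147670e-05]), 'effort': array([ 3.87585778e-04, -4.05452621e+01, -2.37780833e+01,  7.00274133e-02,
        2.98724254e-02, -3.99669545e-05]), 'eef_pos': array([0.21295983, 0.5335712 , 0.20471377]), 'tcp_rot': array([ 0.58566524,  0.39613066, -0.39711698, -0.58512804]), 'ft_force': array([-0.35072206, -0.10435007, -0.46267509]), 'ft_torque': array([-0.02902656, -0.02148269, -0.01772609]), 'width': 0.9994347133691068} -0.0188
```

View pics/side0.png

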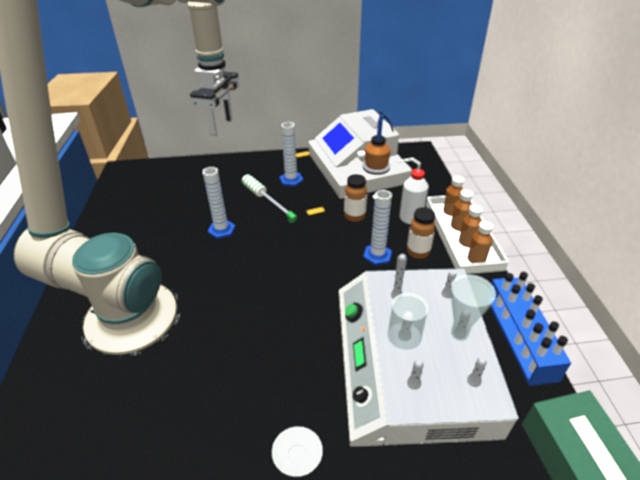

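View pics/top0.png

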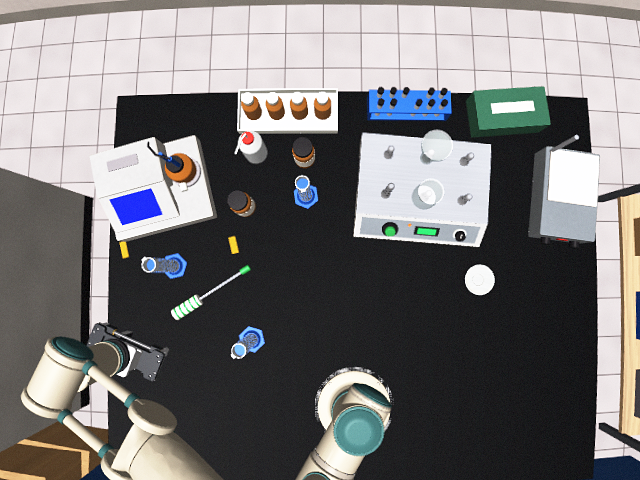

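Side view: three identical cylinders with feet at (221,228), (291,179) and (378,255); dryer on the right, tall peg at (400,272), green button at (352,312), beaker on the middle front peg. In the top view the cylinders are at (247,343), (170,265) and (305,193). The robot's right is +column there, so (305,193) is the one meant. I'll confirm it in a crop and measure.

```bash
cat > m.py <<'E'
from h import *
def ray(s,uv,z):
    p=cv2.undistortPoints(np.array(uv,float).reshape(-1,1,2),s["camera_matrix"],np.array(s["D"])).reshape(-1,2)
    R,t=np.array(s["R"]),np.array(s["t"]); C=-R.T@t
    d=np.c_[p,np.ones(len(p))]@R
    return C+d*((np.atleast_1d(z)-C[2])/d[:,2])[:,None]
E
python3 - <<'E'
from m import *
for n in("side","top"):
    s=dict(np.load(n+"0.npz")); img=s["pixels"]; W=world(s); hsv=cv2.cvtColor(img,cv2.COLOR_RGB2HSV)
    # foot top faces: blue, z ~8mm
    b=((hsv[...,0]>100)&(hsv[...,0]<125)&(hsv[...,1]>120)&(W[...,2]<.02)&(W[...,2]>-.005)&(s["depth"]>0)).astype(np.uint8)
    k,l,st,c=cv2.connectedComponentsWithStats(b)
    for i in range(1,k):
        if st[i,4]>60:
            v,u=np.nonzero(l==i); hull=cv2.convexHull(np.c_[u,v].astype(np.float32)).reshape(-1,2)
            H=ray(s,hull,.006)[:,:2].astype(np.float32); r=cv2.minEnclosingCircle(H)
            print(n,"foot",c[i].round(),"circle",np.round(r[0],4),round(r[1],4)); 
            ap=cv2.approxPolyDP(H.reshape(-1,1,2),.012,True).reshape(-1,2); a=np.degrees(np.arctan2(*(ap-r[0]).T[::-1])); print("  corners mod60",(a%60).round(0), 'tall n',((np.hypot(*(W[...,:2]-r[0]).transpose(2,0,1))<.03)&(W[...,2]>.1)).sum())
            for z0,z1 in((.05,.1),(.1,.15),(.15,.195)):
                m=(np.hypot(*(W[...,:2]-r[0]).transpose(2,0,1))<.04)&(W[...,2]>z0)&(W[...,2]<z1); print("  tube",z0,m.sum(),W[m].mean(0).round(4))
    g=((hsv[...,0]>50)&(hsv[...,0]<80)&(hsv[...,1]>120)&(W[...,2]>.03)&(W[...,2]<.1)&(W[...,0]<.6)).astype(np.uint8)
    k,l,st,c=cv2.connectedComponentsWithStats(g)
    for i in range(1,k):
        if st[i,4]>15: print(n,"green",c[i].round(1),st[i],np.median(W[l==i],0).round(4))
    # pegs: points above deck
    dk=(W[...,2]>.084)&(W[...,2]<.096)&(W[...,1]<.05)&(W[...,0]>.4)&(hsv[...,1]<40)
    P=W[dk][:,:2].astype(np.float32); print(n,"deck",np.median(W[dk][:,2]),cv2.minAreaRect(P),np.percentile(P,[1,99],axis=0).round(3).tolist())
    hi=((W[...,2]>.1)&(W[...,2]<.24)&(W[...,1]<.02)&(W[...,0]>.45)&(W[...,0]<.9)).astype(np.uint8)
    k,l,st,c=cv2.connectedComponentsWithStats(hi)
    for i in range(1,k):
        if st[i,4]>12:
            Q=W[l==i]; t=Q[Q[:,2]>Q[:,2].max()-.015]; print(n,"up",c[i].round(),st[i,4],"zmax",Q[:,2].max().round(3),"mean",Q.mean(0).round(4),"top",t.mean(0).round(4))
a=cv2.resize(cv2.imread("pics/top0.png")[130:260,200:500],None,fx=2.6,fy=2.6,interpolation=2)
b=cv2.resize(cv2.imread("pics/side0.png")[170:330,330:460],None,fx=1.6,fy=1.6)
o=np.zeros((600,790,3),np.uint8); o[:a.shape[0],:a.shape[1]]=a; o[a.shape[0]:a.shape[0]+b.shape[0],:b.shape[1]]=b; cv2.imwrite("pics/crop1.png",o)
E
```

```text
side foot [423.  29.] circle [1.3318 2.1318] 0.4146
  corners mod60 [ 5. 56. 53. 14.  5. 54. 50.  9.] tall n 124
  tube 0.05 99 [1.3328 2.1339 0.0755]
  tube 0.1 112 [1.3307 2.1325 0.1249]
  tube 0.15 58 [1.3326 2.1327 0.1647]
side foot [80. 46.] circle [-0.7736  2.1309] 0.2246
  corners mod60 [49. 22. 11. 49. 45. 17.] tall n 310
  tube 0.05 113 [-0.7733  2.1341  0.075 ]
  tube 0.1 123 [-0.7734  2.1328  0.1255]
  tube 0.15 109 [-0.7734  2.1331  0.1724]
side foot [291. 180.] circle [0.4142 0.5373] 0.0473
  corners mod60 [39. 42. 51. 28. 49.] tall n 419
  tube 0.05 163 [0.4135 0.5235 0.075 ]
  tube 0.1 174 [0.4125 0.524  0.1256]
  tube 0.15 191 [0.413  0.5279 0.1761]
side foot [221. 230.] circle [0.1967 0.2987] 0.046
  corners mod60 [23. 10. 12. 15. 10. 59.] tall n 553
  tube 0.05 203 [0.2013 0.2875 0.0751]
  tube 0.1 222 [0.2012 0.2873 0.1255]
  tube 0.15 252 [0.1998 0.2919 0.1753]
side foot [377. 256.] circle [0.6228 0.1443] 0.0447
  corners mod60 [13. 57.  9. 17. 49.] tall n 614
  tube 0.05 224 [0.621  0.1309 0.0747]
  tube 0.1 245 [0.621  0.1308 0.1257]
  tube 0.15 286 [0.6224 0.13
[... 3160 characters left out ...]
mean [ 0.7148 -0.1966  0.2136] top [ 0.7166 -0.198   0.2202]
top up [573. 176.] 2388 zmax 0.234 mean [ 0.6698 -0.6216  0.1079] top [ 0.7444 -0.5637  0.2298]
top up [389. 151.] 73 zmax 0.164 mean [ 0.7233 -0.0891  0.134 ] top [ 0.7256 -0.0895  0.1565]
top up [467. 158.] 94 zmax 0.163 mean [ 0.7069 -0.3027  0.1344] top [ 0.7091 -0.3037  0.1562]
top up [428. 193.] 739 zmax 0.189 mean [ 0.602  -0.1838  0.1698] top [ 0.6061 -0.189   0.1802]
top up [388. 190.] 114 zmax 0.213 mean [ 0.611  -0.0803  0.1637] top [ 0.614  -0.0827  0.2065]
top up [465. 198.] 92 zmax 0.165 mean [ 0.5966 -0.2934  0.1361] top [ 0.5981 -0.2958  0.1561]<stdin>:14: RuntimeWarning: Mean of empty slice.
  ret = um.true_divide(
```

View pics/crop1.png

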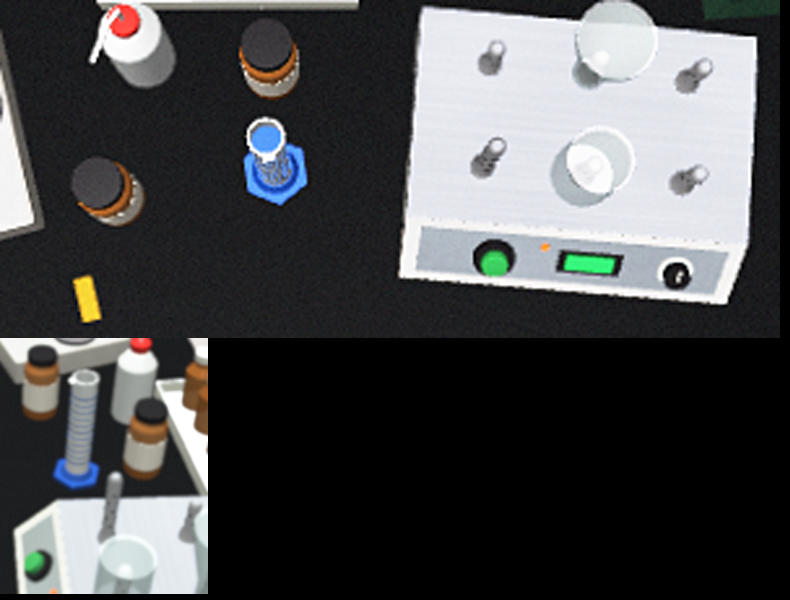

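The crop confirms it: the target at top pixel (305,193) stands alone left of the dryer, next to bottle_b. Its foot circle has a radius of 0.040 (given 0.039) and is at (0.624, 0.143). The two look-alikes at y 0.30 and 0.54 are further left. Next I'll refine the peg and check what env offers.

```bash
python3 - <<'E'
from m import *
print([a for a in dir(env) if a[0]!='_'],[a for a in dir(status) if a[0]!='_'])
for n in("side","top"):
    s=dict(np.load(n+"0.npz")); W=world(s)
    for nm,c,z0,z1 in(("tall",(.612,-.082),.18,.215),("tallmid",(.612,-.082),.14,.175),("b",(.597,-.297),.135,.165),("backL",(.723,-.09),.135,.165),("backR",(.707,-.304),.135,.165),("cylmouth",(.6238,.143),.185,.21)):
        m=(np.hypot(W[...,0]-c[0],W[...,1]-c[1])<.03)&(W[...,2]>z0)&(W[...,2]<z1)
        v,u=np.nonzero(m); zm=W[m][:,2].mean()
        uv=(np.r_[u.min()+u.max(),v.min()+v.max()]/2)
        print(n,nm,m.sum(),"z",zm.round(3),"centroid ray",ray(s,[[u.mean(),v.mean()]],zm)[0].round(4))
    hsv=cv2.cvtColor(s["pixels"],cv2.COLOR_RGB2HSV)
    for uv in ([[351.2,310.]],[[389.8,230.7]]):pass
E
```

```text
['Unreachable', 'tcp_to_grasp'] ['sense']
side tall 119 z 0.197 centroid ray [ 0.6115 -0.0856  0.1971]
side tallmid 107 z 0.158 centroid ray [ 0.6115 -0.0869  0.1576]
side b 132 z 0.15 centroid ray [ 0.5957 -0.3001  0.1505]
side backL 90 z 0.15 centroid ray [ 0.7233 -0.0943  0.1502]
side backR 130 z 0.15 centroid ray [ 0.7061 -0.3083  0.1503]
side cylmouth 170 z 0.194 centroid ray [0.6226 0.1425 0.1944]
top tall 52 z 0.202 centroid ray [ 0.6128 -0.0818  0.2024]
top tallmid 20 z 0.157 centroid ray [ 0.6098 -0.0785  0.1566]
top b 51 z 0.152 centroid ray [ 0.5976 -0.2953  0.1519]
top backL 38 z 0.153 centroid ray [ 0.7244 -0.0898  0.1532]
top backR 50 z 0.153 centroid ray [ 0.7083 -0.3032  0.1534]
top cylmouth 80 z 0.197 centroid ray [0.6217 0.1423 0.1969]
```

Emit:
send_rows(
  increments=[100,0,0,0,5,0,0,100,0,0,0,5,0,0],
)

```text
t: 0.3
eef_pos: [0.2146, 0.5333, 0.2048]
tcp_rot: [-0.56, -0.378, 0.413, 0.611]
ft_force: [-0.1, -0.0, 0.5]
width: 1.002
```

```bash
cat > k.py <<'E'
from m import *
from scipy.spatial.transform import Rotation as Ro
import json
def look(heading,pitch,zsign=1):
    """tool y along heading (deg, 0=+x, 90=+y), pitched down by pitch; tool x level"""
    a,p=np.radians([heading,pitch]); y=np.array([np.cos(a)*np.cos(p),np.sin(a)*np.cos(p),-np.sin(p)])
    x=zsign*np.array([-np.sin(a),np.cos(a),0])*-1   # zsign=+1: z=x×y up at pitch 0
    return np.c_[x,y,np.cross(x,y)]
def inc(pos,R,grasp=False):
    s=status.sense(); R0=Ro.from_quat(s["tcp_rot"]).as_matrix(); p0=np.array(s["eef_pos"])
    pos=np.array(pos,float)
    if grasp: pos=pos-R[:,1]*env.tcp_to_grasp   # pos is the wanted grasp point
    t=R0.T@(pos-p0)*100; w=Ro.from_matrix(R0.T@R).as_rotvec(degrees=True)
    print("inc cm",t.round(2),"deg",w.round(2),"|t|",np.linalg.norm(t).round(1),"|w|",np.linalg.norm(w).round(1))
def st():
    s=status.sense(); R0=Ro.from_quat(s["tcp_rot"]).as_matrix()
    print("t",round(float(s["t"]),2),"q",np.round(s["joint_positions"],3),"p",np.round(s["eef_pos"],4),"g",np.round(s["eef_pos"]+R0[:,1]*env.tcp_to_grasp,4)); print("x",R0[:,0].round(3),"y",R0[:,1].round(3),"z",R0[:,2].round(3),"F",np.round(s["ft_force"],1),"w",round(float(s["width"]),3))
    with open("log.jsonl","a") as f: f.write(json.dumps([list(map(float,s["joint_positions"])),list(map(float,s["eef_pos"])),R0.tolist()])+"\n")
E
python3 - <<'E'
from k import *
st()
for h in(-90,-45,0):
  for z in(1,-1): print(h,z);inc([.38,.32,.38],look(h,60,z))
E
```

```text
t 0.3 q [ 1.009  0.279  1.506  0.087  1.374 -0.198] p [0.2146 0.5333 0.2048] g [0.2161 0.5327 0.2235]
x [ 0.373  0.928 -0.001] y [-0.081  0.031 -0.996] z [-0.924  0.372  0.087] F [-0.1 -0.   0.5] w 1.002
-90 1
inc cm [-13.64 -19.47 -21.69] deg [  16.4  -107.34   33.79] |t| 32.2 |w| 113.7
-90 -1
inc cm [-13.64 -19.47 -21.69] deg [-30.69  67.43  14.9 ] |t| 32.2 |w| 75.6
-45 1
inc cm [-13.64 -19.47 -21.69] deg [   6.87 -150.03   47.27] |t| 32.2 |w| 157.4
-45 -1
inc cm [-13.64 -19.47 -21.69] deg [-34.5   22.91   5.02] |t| 32.2 |w| 41.7
0 1
inc cm [-13.64 -19.47 -21.69] deg [  6.73 151.15 -47.66] |t| 32.2 |w| 158.6
0 -1
inc cm [-13.64 -19.47 -21.69] deg [-34.57 -21.71  -4.88] |t| 32.2 |w| 41.1
```

```bash
cat >> k.py <<'E'
def lay(az,th):
    a=np.radians(az); x=np.array([np.cos(a),np.sin(a),0]); R=np.c_[x,[0,0,-1],[-x[1],x[0],0]]
    return R@Ro.from_euler("x",th,degrees=True).as_matrix()
E
python3 - <<'E'
from k import *
inc([.40,.25,.42],lay(20,40))
E
```

```text
inc cm [-19.39 -23.83 -25.8 ] deg [ 32.93  45.08 -18.73] |t| 40.1 |w| 58.9
```

Emit:
send_rows(
  increments=[100,-2,-12,-2,6,0,0,100,-19.4,-23.8,-25.8,33,45,-19,100,-19.4,-23.8,-25.8,33,45,-19,100,-19.4,-23.8,-25.8,33,45,-19,100,-19.4,-23.8,-25.8,33,45,-19,100,-19.4,-23.8,-25.8,33,45,-19,100,-19.4,-23.8,-25.8,33,45,-19,100,-19.4,-23.8,-25.8,33,45,-19,100,-19.4,-23.8,-25.8,33,45,-19,100,-19.4,-23.8,-25.8,33,45,-19],
)

```text
t: 1.3
eef_pos: [0.4009, 0.2494, 0.42]
tcp_rot: [-0.415, -0.075, 0.156, 0.893]
ft_force: [-0.3, 0.0, -1.0]
width: 0.999
```

```bash
python3 - <<'E'
from k import *
st(); inc([.40,.25,.42],lay(20,95))
E
```

```text
t 1.3 q [-0.118  0.092  1.444  0.654  1.889 -0.347] p [0.4009 0.2494 0.42  ] g [0.405  0.238  0.4344]
x [0.94  0.341 0.004] y [-0.216  0.607 -0.764] z [-0.263  0.718  0.645] F [-0.3  0.  -1. ] w 0.999
inc cm [-0.07  0.06  0.06] deg [54.86  0.21  0.18] |t| 0.1 |w| 54.9
```

```bash
python3 - <<'E'
from k import *
inc([.45,.25,.42],look(75,0,1))
E
```

```text
inc cm [ 4.64 -1.03 -1.25] deg [ 48.19  15.41 -32.55] |t| 4.9 |w| 60.2
```

Emit:
send_rows(
  increments=[100,4.6,-1,-1.2,48,15,-33,100,4.6,-1,-1.2,48,15,-33,100,4.6,-1,-1.2,48,15,-33,100,4.6,-1,-1.2,48,15,-33,100,4.6,-1,-1.2,48,15,-33,100,4.6,-1,-1.2,48,15,-33,100,4.6,-1,-1.2,48,15,-33,100,4.6,-1,-1.2,48,15,-33,100,4.6,-1,-1.2,48,15,-33],
)

```text
t: 2.2
eef_pos: [0.4472, 0.2534, 0.4202]
tcp_rot: [-0.001, -0.004, -0.129, 0.992]
ft_force: [0.9, 0.3, -0.6]
width: 0.997
```

```bash
python3 - <<'E'
from k import *
st(); inc([.46,.15,.38],look(0,0,1))
inc([.46,.15,.38],look(20,0,1))
E
```

```text
t 2.2 q [-0.532  0.165  2.18   1.377  1.765 -0.802] p [0.4472 0.2534 0.4202] g [0.4424 0.2353 0.4202]
x [ 0.967 -0.256  0.008] y [ 0.256  0.967 -0.   ] z [-0.008  0.002  1.   ] F [ 0.9  0.3 -0.6] w 0.997
inc cm [ 3.85 -9.67 -4.05] deg [ -0.31   0.41 -75.18] |t| 11.2 |w| 75.2
inc cm [ 3.85 -9.67 -4.05] deg [ -0.22   0.45 -55.18] |t| 11.2 |w| 55.2
```

Emit:
send_rows(
  increments=[100,3.8,-9.7,-4,0,0,-55,100,3.8,-9.7,-4,0,0,-55,100,3.8,-9.7,-4,0,0,-55,100,3.8,-9.7,-4,0,0,-55,100,3.8,-9.7,-4,0,0,-55,100,3.8,-9.7,-4,0,0,-55,100,3.8,-9.7,-4,0,0,-55,100,3.8,-9.7,-4,0,0,-55,100,3.8,-9.7,-4,0,0,-55],
)

```text
t: 3.1
eef_pos: [0.4624, 0.1508, 0.3895]
tcp_rot: [-0.001, -0.006, -0.571, 0.821]
ft_force: [0.6, 0.4, -0.1]
width: 0.999
```

```bash
python3 - <<'E'
from k import *
st(); inc([.53,.1215,.20],look(13,0,1),True); inc([.53,.1215,.1],look(13,0,1),True)
E
```

```text
t 3.1 q [-0.64  -0.257  2.688  2.031  1.213 -0.957] p [0.4624 0.1508 0.3895] g [0.4448 0.1443 0.3894]
x [ 0.349 -0.937  0.011] y [0.937 0.349 0.006] z [-0.009  0.008  1.   ] F [ 0.6  0.4 -0.1] w 0.999
inc cm [  5.15   7.06 -19.05] deg [-0.38  0.59 -7.42] |t| 21.0 |w| 7.5
inc cm [  5.04   7.   -29.05] deg [-0.38  0.59 -7.42] |t| 30.3 |w| 7.5
```

Emit:
send_rows(
  increments=[70,3,7,-8,0,0,-7,70,5,7,-12,-0.4,0.6,-7.4,70,5,7,-19,-0.4,0.6,-7.4,70,5,7,-19,-0.4,0.6,-7.4,70,5,7,-19,-0.4,0.6,-7.4,70,5,7,-19,-0.4,0.6,-7.4,70,5,7,-19,-0.4,0.6,-7.4],
)

```text
t: 3.8
eef_pos: [0.6045, 0.1424, 0.2651]
tcp_rot: [-0.008, 0.011, -0.627, 0.779]
ft_force: [0.4, 0.2, -1.1]
width: 0.7
```

```bash
python3 - <<'E'
from k import *
st(); inc([.53,.1215,.09],look(13,0,1),True)
for n in("side",):
    s=snapshot(n); cv2.imwrite(f"pics/{n}1.png",s["pixels"][...,::-1])
E
```

```text
t 3.8 q [-0.046  0.483  2.687  2.88   1.572 -1.571] p [0.6045 0.1424 0.2651] g [0.5861 0.1384 0.2656]
x [ 0.213 -0.977 -0.007] y [ 0.977  0.213 -0.026] z [ 0.027 -0.001  1.   ] F [ 0.4  0.2 -1.1] w 0.7
inc cm [  0.55  -5.39 -17.65] deg [ 1.48 -0.39  0.69] |t| 18.5 |w| 1.7
```

View pics/side1.png

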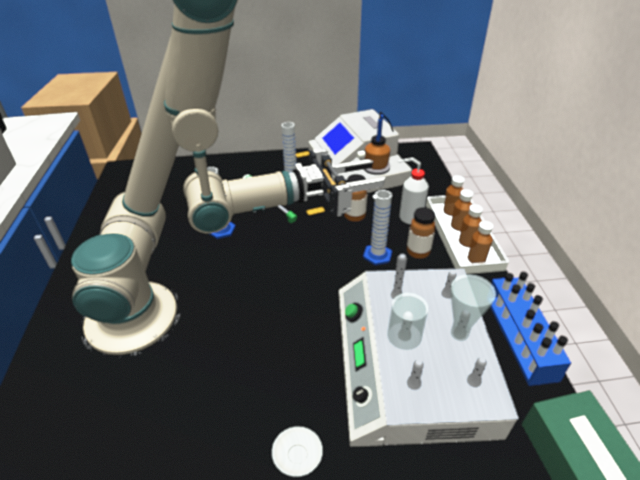

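Side view: the arm has folded (joint 3 at its limit) with the tool level at (345,180), above and short of the cylinder at (380,225). Backing off isn't possible from here, so I'll straddle the tube from above with the jaws open and come straight down.

```bash
python3 - <<'E'
from k import *
inc([.623,.1425,.265],look(13,0,1),True)
E
```

```text
inc cm [0.18 3.34 1.09] deg [ 2.34 -0.55  0.77] |t| 3.5 |w| 2.5
```

Emit:
send_rows(
  increments=[100,0.2,3.3,1,2.3,-0.5,0.8,100,0.2,3.3,1,2.3,-0.5,0.8,100,0.2,3.3,1,2.3,-0.5,0.8,100,0.2,3.3,1,2.3,-0.5,0.8],
)

```text
t: 4.25
eef_pos: [0.6322, 0.1485, 0.2764]
tcp_rot: [0.004, -0.005, -0.621, 0.784]
ft_force: [0.2, 0.6, -0.3]
width: 0.989
```

```bash
python3 - <<'E'
from k import *
st(); inc([.623,.1425,.085],look(13,0,1),True)
E
```

```text
t 4.25 q [-0.039  0.48   2.616  2.873  1.539 -1.561] p [0.6322 0.1485 0.2764] g [0.6139 0.1443 0.2762]
x [ 0.228 -0.974  0.002] y [0.974 0.228 0.012] z [-0.012 -0.     1.   ] F [ 0.2  0.6 -0.3] w 0.989
inc cm [  0.34   0.62 -19.15] deg [-0.67  0.14 -0.17] |t| 19.2 |w| 0.7
```

Emit:
send_rows(
  increments=[100,0.3,0.6,-1,-0.7,0,0,100,0.3,0.6,-3,-0.7,0,0,100,0.3,0.6,-5,-0.7,0,0,100,0.3,0.6,-7,-0.7,0,0,100,0.3,0.6,-9,-0.7,0,0,100,0.3,0.6,-9,-0.7,0,0],
)

```text
t: 4.85
eef_pos: [0.6402, 0.1481, 0.1807]
tcp_rot: [-0.004, 0.003, -0.621, 0.784]
ft_force: [-0.5, -0.7, 0.1]
width: 1.002
```

```bash
python3 - <<'E'
from k import *
st(); inc([.623,.1425,.085],look(13,0,1),True)
s=snapshot("top"); cv2.imwrite("pics/top2.png",cv2.resize(s["pixels"][100:300,180:440,::-1],None,fx=2.5,fy=2.5,interpolation=2))
E
```

```text
t 4.85 q [-0.042  0.855  2.681  2.848  1.941 -1.683] p [0.6402 0.1481 0.1807] g [0.6219 0.1438 0.1809]
x [ 0.229 -0.973  0.001] y [ 0.973  0.229 -0.009] z [0.009 0.003 1.   ] F [-0.5 -0.7  0.1] w 1.002
inc cm [ 0.15  0.16 -9.57] deg [ 0.53  0.03 -0.25] |t| 9.6 |w| 0.6
```

View pics/top2.png

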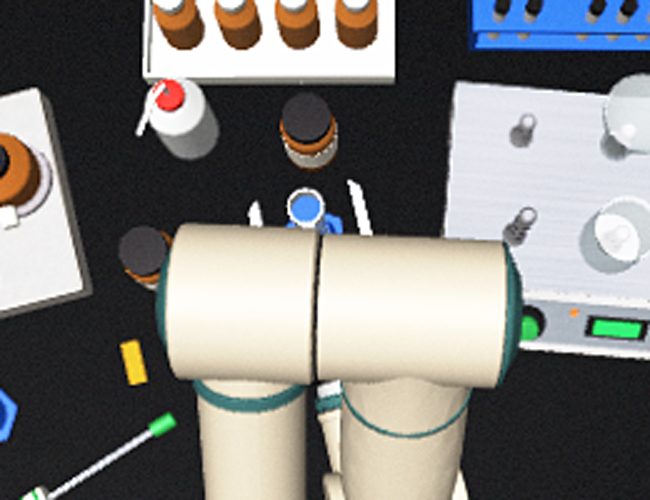

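Top view: the open fingers at (256,215) and (360,205) straddle the mouth at (305,207), clear of bottle_b at (308,130). Joint 3 is close to its limit, so I'll fit the arm's geometry from the logged poses before going lower.

```bash
cat > fk.py <<'E'
from k import *
from scipy.optimize import least_squares
D=[json.loads(l) for l in open("log.jsonl")]
def rz(a): return Ro.from_euler("z",a).as_matrix()
def ry(a): return Ro.from_euler("y",a).as_matrix()
def chain(q,P):
    d1,L1,L2,off,d6,a1,a3=P
    A=rz(q[0])@ry(q[1]); B=A@ry(q[2]); Cc=B@rz(q[3])@ry(q[4]); R=Cc@rz(q[5])
    w=np.array([0,0,d1])+rz(q[0])@[a1,off,0]+A@[0,0,L1]+B@[a3,0,L2]
    return w,w+Cc@[0,0,d6],R
C=np.mean([chain(q,[0]*7)[2].T@np.array(R) for q,p,R in D],0)
f=lambda P:np.concatenate([chain(q,P)[1]-p for q,p,R in D])
r=least_squares(f,[.3,.4,.4,0.07,.3,0,0]); P=r.x
QL=np.array([[-2.89,2.89],[-.75,2.08],[.22,2.7],[-1.18,4.32],[.11,2.71],[-2.7,2.7]])
def ik(g,R,q0):
    p=np.array(g)-R[:,1]*env.tcp_to_grasp
    def e(q):
        w,t,Rq=chain(q,P); return np.r_[(t-p)*10,(Rq@Ci-R).ravel()]
    s=least_squares(e,np.clip(q0,QL[:,0]+.01,QL[:,1]-.01),bounds=(QL[:,0],QL[:,1])); return s.x,np.abs(s.fun).max()
Ci=np.round(C)
E
python3 - <<'E'
from fk import *
print(C.round(2).tolist(),P.round(4),np.abs(r.fun).max())
q0=D[-1][0]
for h in(-40,-20,0,13,30,45,60):
  for z in(.18,.10,.085):
    q,e=ik([.623,.1425,z],look(h,0,1),q0); print(h,z,q.round(2),"err",e.round(4),"wrist",chain(q,P)[0].round(3))
E
```

```text
[[-1.0, 0.0, -0.0], [-0.0, 0.0, 1.0], [0.0, 1.0, -0.0]] [0.1368 0.6297 0.4211 0.0694 0.3903 0.     0.0604] 1.6120301760125244e-09
-40 0.18 [ 0.66  0.75  2.24  4.32  1.54 -1.71] err 0.1441 wrist [0.303 0.32  0.17 ]
-40 0.1 [ 0.66  0.91  2.23  4.32  1.57 -1.56] err 0.1436 wrist [0.303 0.321 0.1  ]
-40 0.085 [ 0.66  0.94  2.23  4.32  1.58 -1.54] err 0.1436 wrist [0.303 0.321 0.087]
-20 0.18 [ 0.6   0.74  2.37  4.09  1.55 -1.6 ] err 0.0 wrist [0.274 0.27  0.18 ]
-20 0.1 [ 0.6   0.95  2.37  4.09  1.67 -1.43] err 0.0 wrist [0.274 0.27  0.1  ]
-20 0.085 [ 0.6   0.99  2.37  4.1   1.69 -1.4 ] err 0.0 wrist [0.274 0.27  0.085]
0 0.18 [ 0.27  0.82  2.62  3.43  1.86 -1.49] err 0.0 wrist [0.251 0.142 0.18 ]
0 0.1 [ 0.27  1.11  2.62  3.47  2.13 -1.39] err 0.0 wrist [0.251 0.142 0.1  ]
0 0.085 [ 0.27  1.16  2.61  3.47  2.17 -1.38] err 0.0 wrist [0.251 0.142 0.085]
13 0.18 [-0.04  0.87  2.68  2.85  1.97 -1.69] err 0.0 wrist [0.261 0.059 0.18 ]
13 0.1 [-0.04  1.18  2.68  2.79  2.26 -1.8 ] err 0.0 wrist [0.261 0.059 0.1  ]
13 0.085 [-0.04  1.23  2.68  2.78  2.3  -1.82] err 0.0 wrist [0.261 0.059 0.085]
30 0.18 [-0.37  0.8   2.57  2.23  1.71 -1.75] err 0.0 wrist [ 0.301 -0.043  0.18 ]
30 0.1 [-0.37  1.07  2.58  2.18  1.88 -1.98] err 0.0 wrist [ 0.301 -0.043  0.1  ]
30 0.085 [-0.37  1.11  2.57  2.17  1.9  -2.01] err 0.0 wrist [ 0.301 -0.043  0.085]
45 0.18 [-0.51  0.74  2.38  1.85  1.56 -1.55] err 0.0 wrist [ 0.36 -0.12  0.18]
45 0.1 [-0.51  0.95  2.38  1.85  1.62 -1.76] err 0.0 wrist [ 0.36 -0.12  0.1 ]
45 0.085 [-0.51  0.99  2.38  1.84  1.63 -1.79] err 0.0 wrist [ 0.36  -0.12   0.085]
60 0.18 [-0.54  0.74  2.16  1.56  1.57 -1.32] err 0.0 wrist [ 0.437 -0.179  0.18 ]
60 0.1 [-0.54  0.91  2.16  1.56  1.57 -1.5 ] err 0.0 wrist [ 0.437 -0.179  0.1  ]
60 0.085 [-0.54  0.94  2.16  1.56  1.57 -1.52] err 0.0 wrist [ 0.437 -0.179  0.085]
```

The model fits exactly. Heading 0 reaches the grasp with margin on every joint, and joint 6 has room for the half turn.

```bash
python3 - <<'E'
from fk import *
inc([.623,.1425,.181],look(0,0,1),True); inc([.623,.1425,.085],look(0,0,1),True)
q,e=ik([.623,.1425,.085],look(0,0,1),D[-1][0])
pk=np.array([.6135,-.081])
def show(nm,g,R,q):
    q,e=ik(g,R,q); w,t,_=chain(q,P); A=rz(q[0])@ry(q[1])@[0,0,P[1]]; el=np.array([0,0,P[0]])+A
    print(nm,q.round(2),round(e,4),"w",w.round(3),"elbow",el.round(3)); return q
q=show("lift",[.623,.1425,.25],look(0,0,1),q)
for k in(45,90,135,180):
    R=look(0,0,1)@Ro.from_euler("y",k,degrees=True).as_matrix(); q=show(f"roll{k}",[.623,.1425,.25],R,q)
q=show("up",[.623,.1425,.36],R,q);q=show("over",[*pk,.36],R,q);q=show("down",[*pk,.21],R,q)
E
```

```text
inc cm [ 0.6   0.06 -0.22] deg [  0.33   0.1  -13.26] |t| 0.6 |w| 13.3
inc cm [ 0.59  0.12 -9.82] deg [  0.33   0.1  -13.26] |t| 9.8 |w| 13.3
lift [ 0.27  0.55  2.56  3.41  1.55 -1.58] 0.0 w [0.251 0.142 0.25 ] elbow [0.319 0.089 0.672]
roll45 [ 0.27  0.55  2.56  3.41  1.55 -0.79] 0.0 w [0.251 0.143 0.25 ] elbow [0.319 0.089 0.672]
roll90 [ 0.27  0.55  2.56  3.41  1.55 -0.01] 0.0 w [0.251 0.143 0.25 ] elbow [0.319 0.089 0.672]
roll135 [0.27 0.55 2.56 3.41 1.55 0.78] 0.0 w [0.251 0.143 0.25 ] elbow [0.319 0.089 0.672]
roll180 [0.27 0.55 2.56 3.41 1.55 1.56] 0.0 w [0.251 0.143 0.25 ] elbow [0.319 0.089 0.672]
up [0.27 0.19 2.42 3.45 1.07 1.42] 0.0 w [0.251 0.142 0.36 ] elbow [0.117 0.033 0.755]
over [-0.6   0.16  2.49  2.48  1.17  1.87] 0.0 w [ 0.242 -0.081  0.36 ] elbow [ 0.081 -0.055  0.759]
down [-0.6   0.77  2.7   2.52  1.84  1.38] 0.0 w [ 0.242 -0.081  0.21 ] elbow [ 0.362 -0.247  0.59 ]
```

Emit:
send_rows(
  increments=[100,0.3,0,-0.2,0,0,-7,100,0.6,0.1,-0.2,0.3,0,-13.3,100,0.6,0.1,-2,0.3,0,-13.3,100,0.6,0.1,-4,0.3,0,-13.3,100,0.6,0.1,-6,0.3,0,-13.3,100,0.6,0.1,-8,0.3,0,-13.3,100,0.6,0.1,-9.8,0.3,0,-13.3,100,0.6,0.1,-9.8,0.3,0,-13.3],
)

```text
t: 5.7
eef_pos: [0.6422, 0.1427, 0.0872]
tcp_rot: [-0.001, 0.002, 0.707, -0.707]
ft_force: [0.0, 0.4, -0.2]
width: 0.997
```

```bash
python3 - <<'E'
from fk import *
st(); inc([.623,.1425,.085],look(0,0,1),True)
pk=np.array([.6135,-.081]); q=D[-1][0].copy(); q[5]+=np.pi
for h in(-45,-35,-25,-15,0,15,30,45):
    Q,e=ik([*pk,.21],look(h,0,-1),q); w=chain(Q,P)[0]; print(h,Q.round(2),round(e,4),w.round(3))
E
```

```text
t 5.7 q [ 0.274  1.151  2.611  3.476  2.168 -1.38 ] p [0.6422 0.1427 0.0872] g [0.6234 0.1427 0.0871]
x [-0.001 -1.     0.001] y [ 1.    -0.001  0.004] z [-0.004  0.001  1.   ] F [ 0.   0.4 -0.2] w 0.997
inc cm [ 0.02 -0.04 -0.22] deg [-0.22  0.05  0.03] |t| 0.2 |w| 0.2
-45 [0.3  0.66 2.33 4.23 1.5  1.44] 0.0 [0.351 0.182 0.21 ]
-35 [0.2  0.67 2.48 3.95 1.57 1.57] 0.0 [0.309 0.132 0.21 ]
-25 [0.02 0.71 2.6  3.61 1.73 1.65] 0.0 [0.277 0.076 0.21 ]
-15 [-0.22  0.77  2.7   3.19  1.9   1.59] 0.0 [0.255 0.015 0.21 ]
0 [-0.6   0.77  2.7   2.52  1.84  1.38] 0.0 [ 0.242 -0.081  0.21 ]
15 [-0.83  0.69  2.54  2.04  1.61  1.49] 0.0 [ 0.255 -0.177  0.21 ]
30 [-0.92  0.66  2.33  1.7   1.55  1.72] 0.0 [ 0.292 -0.267  0.21 ]
45 [-0.92  0.68  2.11  1.45  1.62  1.92] 0.0 [ 0.351 -0.344  0.21 ]
```

Emit:
send_rows(
  increments=[30,0,0,0,0,0,0,30,0,0,0,0,0,0,30,0,0,0,0,0,0,30,0,0,0,0,0,0,30,0,0,0,0,0,0,30,0,0,0,0,0,0,30,0,0,0,0,0,0,30,0,0,0,0,0,0,30,0,0,0,0,0,0,30,0,0,0,0,0,0],
  grip_force=18,
)

```text
t: 6.7
eef_pos: [0.6417, 0.1426, 0.0876]
tcp_rot: [-0.001, 0.002, 0.707, -0.707]
ft_force: [-0.1, 0.1, 0.3]
width: 0.406
```

```bash
python3 -c "
from k import *
st()"
```

```text
t 6.7 q [ 0.274  1.152  2.612  3.476  2.171 -1.38 ] p [0.6417 0.1426 0.0876] g [0.6229 0.1426 0.0875]
x [-0.    -1.     0.002] y [ 1.    -0.     0.004] z [-0.004  0.002  1.   ] F [-0.1  0.1  0.3] w 0.406
```

Emit:
send_rows(
  increments=[10,0,0,0.3,0,0,0,10,0,0,1,0,0,0,10,0,0,2.5,0,0,0,10,0,0,5,0,0,0,10,0,0,8,0,0,0,10,0,0,11,0,0,0,10,0,0,14,0,0,0,10,0,0,17,0,0,0,10,0,0,18.5,0,0,0,10,0,0,19,0,0,0],
)

```text
t: 7.7
eef_pos: [0.6398, 0.1426, 0.281]
tcp_rot: [-0.002, 0.003, 0.707, -0.707]
ft_force: [0.6, 0.1, -1.8]
width: 0.41
```

```bash
python3 - <<'E'
from k import *
st()
for n in("side",):
    s=snapshot(n); cv2.imwrite(f"pics/{n}3.png",s["pixels"][...,::-1])
E
```

```text
t 7.7 q [ 0.276  0.452  2.538  3.421  1.432 -1.614] p [0.6398 0.1426 0.281 ] g [0.621  0.1426 0.2809]
x [-0.001 -1.     0.001] y [ 1.    -0.001  0.008] z [-0.008  0.001  1.   ] F [ 0.6  0.1 -1.8] w 0.41
```

View pics/side3.png

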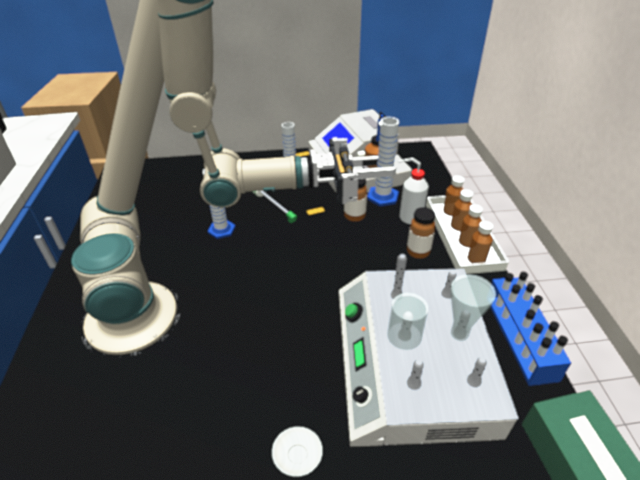

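The cylinder is held upright at (385,160), clear of the bench. Now the half turn.

Emit:
send_rows(
  increments=[10,0,0,0.5,0,4,0,10,0,0,1,0,10,0,10,0,0,1,0,17,0,10,0,0,1,0,24,0,10,0,0,1,0,31,0,10,0,0,1,0,38,0,10,0,0,1,0,45,0,10,0,0,1,0,52,0,10,0,0,1,0,58,0,10,0,0,1,0,60,0],
  grip_force=25,
)

```text
t: 8.75
eef_pos: [0.6409, 0.1428, 0.2847]
tcp_rot: [-0.353, -0.354, 0.613, -0.612]
ft_force: [0.6, -0.2, -0.8]
width: 0.404
```

Emit:
send_rows(
  increments=[10,0,0,0,0,4,0,10,0,0,0,0,10,0,10,0,0,0,0,17,0,10,0,0,0,0,24,0,10,0,0,0,0,31,0,10,0,0,0,0,38,0,10,0,0,0,0,45,0,10,0,0,0,0,52,0,10,0,0,0,0,58,0,10,0,0,0,0,60,0],
)

```text
t: 9.75
eef_pos: [0.6409, 0.1428, 0.2847]
tcp_rot: [0.612, 0.612, -0.354, 0.353]
ft_force: [-0.0, -0.5, -2.2]
width: 0.403
```

Emit:
send_rows(
  increments=[10,0,0,0,0,4,0,10,0,0,0,0,10,0,10,0,0,0,0,17,0,10,0,0,0,0,24,0,10,0,0,0,0,31,0,10,0,0,0,0,38,0,10,0,0,0,0,45,0,10,0,0,0,0,52,0,10,0,0,0,0,58,0,10,0,0,0,0,60,0],
)

```text
t: 10.75
eef_pos: [0.6409, 0.1428, 0.2847]
tcp_rot: [0.707, 0.707, -0.001, -0.0]
ft_force: [-0.8, 0.0, -0.7]
width: 0.402
```

```bash
python3 - <<'E'
from fk import *
st(); pk=[.6135,-.081]
q=status.sense()["joint_positions"]
for h,z,p in((0,.36,(.61,.1)),(-15,.36,(.6135,0)),(-30,.36,pk),(-30,.25,pk),(-30,.203,pk)):
    q,e=ik([*p,z],look(h,0,-1),q); print(q.round(2),round(e,4))
inc([*pk,.36],look(-30,0,-1),True)
E
```

```text
t 10.75 q [0.276 0.426 2.527 3.423 1.389 1.518] p [0.6409 0.1428 0.2847] g [0.6221 0.1428 0.2847]
x [ 0.001  1.    -0.001] y [ 1.    -0.001 -0.001] z [-0.001 -0.001 -1.   ] F [-0.8  0.  -0.7] w 0.402
[0.13 0.16 2.48 3.28 1.07 1.5 ] 0.0
[0.1  0.18 2.46 3.55 1.1  1.37] 0.0
[0.12 0.22 2.38 3.86 1.14 1.22] 0.0
[0.12 0.55 2.51 3.79 1.5  1.52] 0.0
[0.12 0.71 2.55 3.79 1.66 1.64] 0.0
inc cm [-23.32  -1.1   -7.51] deg [-0.05  0.06 29.95] |t| 24.5 |w| 30.0
```

Emit:
send_rows(
  increments=[10,0,0,-1.5,0,0,0,10,0,0,-4,0,0,2,10,-1,0,-7.5,0,0,5,10,-4,0,-7.5,0,0,9,10,-8,0,-7.5,0,0,14,10,-12,-0.4,-7.5,0,0,19,10,-16,-0.8,-7.5,0,0,24,10,-20,-1.1,-7.5,0,0,28,10,-22.5,-1.1,-7.5,0,0,30,10,-23.3,-1.1,-7.5,0,0,30],
)

```text
t: 11.75
eef_pos: [0.6297, -0.0913, 0.3604]
tcp_rot: [0.867, 0.499, -0.001, 0.001]
ft_force: [-0.1, -0.5, -1.4]
width: 0.407
```

```bash
python3 - <<'E'
from fk import *
st(); pk=[.6135,-.081]; inc([*pk,.33],look(-30,0,-1),True)
for n in("side","top"):
    s=snapshot(n); cv2.imwrite(f"pics/{n}4.png",s["pixels"][...,::-1]); np.savez(f"{n}4.npz",**{k:np.array(v) for k,v in s.items()})
    W=world(s); hsv=cv2.cvtColor(s["pixels"],cv2.COLOR_RGB2HSV)
    for z0,z1 in((.25,.29),(.29,.33),(.38,.42),(.42,.436),(.436,.46),(.19,.215)):
        m=(np.hypot(W[...,0]-pk[0],W[...,1]-pk[1])<.05)&(W[...,2]>z0)&(W[...,2]<z1)
        if m.sum()>5: v,u=np.nonzero(m); print(n,z0,m.sum(),W[m].mean(0).round(4),"px",u.mean().round(1),v.mean().round(1),"u",u.min(),u.max())
a=cv2.imread("pics/side4.png")[60:360,280:500]; b=cv2.imread("pics/top4.png")[100:280,340:500]
o=np.zeros((600,800,3),np.uint8); a=cv2.resize(a,None,fx=2,fy=2,interpolation=2); b=cv2.resize(b,None,fx=2.2,fy=2.2,interpolation=2); o[:600,:440]=a; o[:b.shape[0],442:442+b.shape[1]]=b; cv2.imwrite("pics/c4.png",o)
E
```

```text
t 11.75 q [0.119 0.218 2.379 3.863 1.145 1.22 ] p [ 0.6297 -0.0913  0.3604] g [ 0.6134 -0.0819  0.3604]
x [ 0.502  0.865 -0.002] y [ 0.865 -0.502  0.001] z [-0.    -0.002 -1.   ] F [-0.1 -0.5 -1.4] w 0.407
inc cm [ 0.09 -0.04  3.04] deg [ 0.04  0.12 -0.15] |t| 3.0 |w| 0.2
side 0.25 301 [ 0.6104 -0.0938  0.2703] px 405.2 236.7 u 394 416
side 0.29 344 [ 0.6096 -0.0943  0.3097] px 407.3 220.7 u 397 419
side 0.38 433 [ 0.6086 -0.0953  0.4004] px 412.9 179.7 u 402 425
side 0.42 85 [ 0.6075 -0.0957  0.4239] px 414.0 168.2 u 404 426
side 0.436 922 [ 0.6105 -0.0882  0.4469] px 416.2 154.0 u 395 438
side 0.19 85 [ 0.6118 -0.0847  0.2015] px 401.0 259.6 u 397 405
top 0.25 63 [ 0.602  -0.0732  0.2684] px 390.8 185.7 u 386 400
top 0.29 70 [ 0.6027 -0.0751  0.3106] px 394.2 181.8 u 388 404
top 0.436 999 [ 0.6124 -0.0835  0.4474] px 408.6 163.2 u 390 428
```

View pics/c4.png

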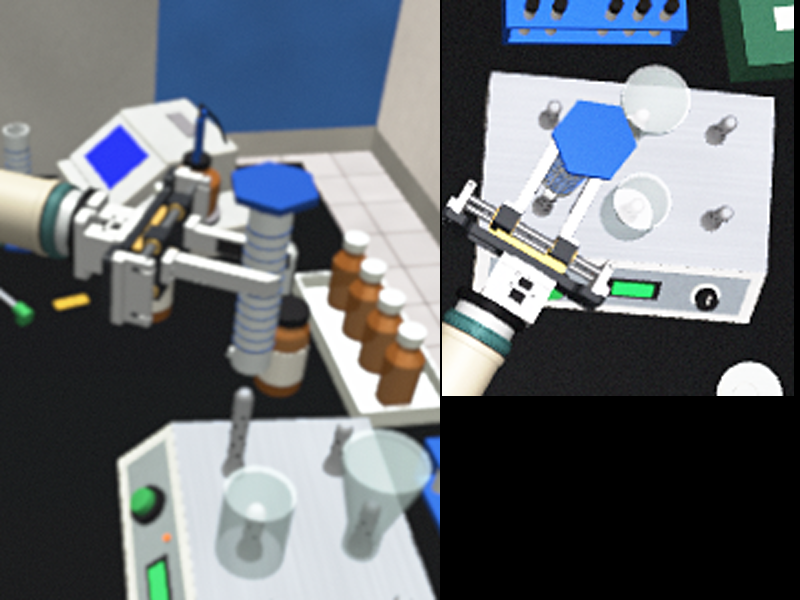

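The side crop shows the inverted cylinder (mouth at about (255,360)) directly above the peg tip (243,395), and the top crop shows the foot at (597,138). Measured against the peg in both views, the mouth is off by about 1.5 mm, so I'll go down part way.

Emit:
send_rows(
  increments=[10,0.1,0.1,0.5,0,0,0,10,0.1,0.1,1.5,0,0,0,10,0.1,0.1,2.5,0,0,0,10,0.1,0.1,3.5,0,0,0,10,0.1,0.1,4.5,0,0,0,10,0.1,0.1,5.5,0,0,0,10,0.1,0.1,6.5,0,0,0,10,0.1,0.1,7.5,0,0,0,10,0.1,0.1,8.3,0,0,0,10,0.1,0.1,8.5,0,0,0],
)

```text
t: 12.85
eef_pos: [0.6316, -0.0888, 0.2762]
tcp_rot: [0.866, 0.5, -0.0, 0.001]
ft_force: [-0.1, 0.7, -0.6]
width: 0.406
```

```bash
python3 - <<'E'
from fk import *
st(); pk=[.6135,-.081]; inc([*pk,.205],look(-30,0,-1),True)
s=snapshot("side"); W=world(s); cv2.imwrite("pics/s5.png",cv2.resize(s["pixels"][130:380,290:510,::-1],None,fx=2.4,fy=2.4,interpolation=2))
for z0,z1 in((.17,.20),(.2,.24),(.30,.34)):
    m=(np.hypot(W[...,0]-pk[0],W[...,1]-pk[1])<.03)&(W[...,2]>z0)&(W[...,2]<z1); print(z0,W[m].mean(0).round(4))
E
```

```text
t 12.85 q [0.123 0.463 2.482 3.796 1.416 1.45 ] p [ 0.6316 -0.0888  0.2762] g [ 0.6153 -0.0794  0.2762]
x [ 0.499  0.867 -0.002] y [ 0.867 -0.499  0.002] z [ 0.001 -0.002 -1.   ] F [-0.1  0.7 -0.6] w 0.406
inc cm [-0.22 -0.09  7.12] deg [0.11 0.09 0.06] |t| 7.1 |w| 0.2
0.17 [ 0.6123 -0.0916  0.1848]
0.2 [ 0.612  -0.0921  0.2203]
0.3 [ 0.6099 -0.0929  0.3204]
```

View pics/s5.png

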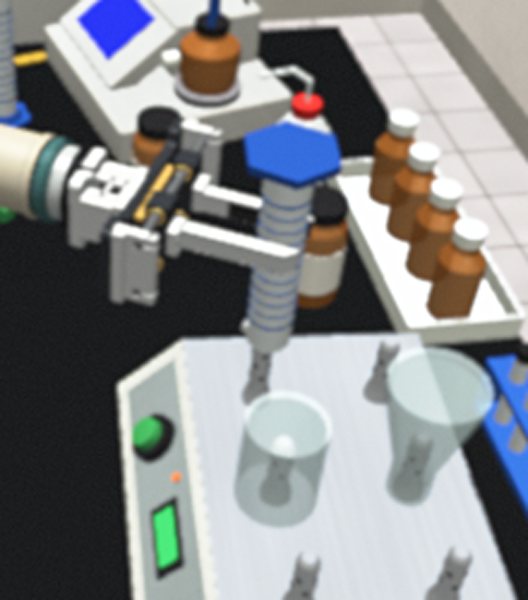

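The peg tip is inside the mouth (mouth at (268,340), peg stem below it at (258,375)) and the side force is about zero. Going on down.

Emit:
send_rows(
  increments=[10,-0.1,0,0.8,0,0,0,10,-0.1,0,1.6,0,0,0,10,-0.1,0,2.4,0,0,0,10,-0.1,0,3.2,0,0,0,10,-0.1,0,4,0,0,0,10,-0.1,0,4.8,0,0,0,10,-0.1,0,5.6,0,0,0,10,-0.1,0,6.2,0,0,0,10,-0.1,0,6.6,0,0,0,10,-0.1,0,6.6,0,0,0],
)

```text
t: 13.9
eef_pos: [0.6311, -0.0907, 0.211]
tcp_rot: [0.866, 0.5, 0.0, 0.002]
ft_force: [0.8, 0.6, -0.6]
width: 0.404
```

```bash
python3 -c "
from k import *
st()"
```

```text
t 13.9 q [0.118 0.685 2.539 3.786 1.64  1.619] p [ 0.6311 -0.0907  0.211 ] g [ 0.6148 -0.0813  0.211 ]
x [ 0.5    0.866 -0.001] y [ 0.866 -0.5    0.003] z [ 0.002 -0.002 -1.   ] F [ 0.8  0.6 -0.6] w 0.404
```

Emit:
send_rows(
  increments=[10,0,0,0.2,0,0,0,10,0,0,0.4,0,0,0,10,0,0,0.5,0,0,0,10,0,0,0.6,0,0,0,10,0,0,0.7,0,0,0,10,0,0,0.75,0,0,0,10,0,0,0.75,0,0,0],
  grip_force=12,
)

```text
t: 14.6
eef_pos: [0.631, -0.0907, 0.2045]
tcp_rot: [0.866, 0.5, 0.001, 0.002]
ft_force: [0.1, -0.9, -2.0]
width: 0.406
```

```bash
python3 -c "
from k import *
st()"
```

```text
t 14.6 q [0.118 0.709 2.543 3.787 1.664 1.637] p [ 0.631  -0.0907  0.2045] g [ 0.6148 -0.0813  0.2044]
x [ 0.501  0.866 -0.   ] y [ 0.866 -0.501  0.004] z [ 0.004 -0.002 -1.   ] F [ 0.1 -0.9 -2. ] w 0.406
```

Emit:
send_rows(
  increments=[10,0,0,0.1,0,0,0,10,0,0,0.15,0,0,0,10,0,0,0.2,0,0,0,10,0,0,0.25,0,0,0,10,0,0,0.3,0,0,0,10,0,0,0.3,0,0,0],
)

```text
t: 15.2
eef_pos: [0.6313, -0.0906, 0.2034]
tcp_rot: [0.866, 0.5, 0.002, 0.004]
ft_force: [0.3, -0.8, 5.1]
width: 0.409
```

```bash
python3 - <<'E'
from k import *
st()
s=snapshot("side"); W=world(s); pk=[.6135,-.081]; cv2.imwrite("pics/s6.png",cv2.resize(s["pixels"][180:380,310:480,::-1],None,fx=3,fy=3,interpolation=2))
for z0,z1 in((.1,.13),(.13,.16),(.24,.27)):
    m=(np.hypot(W[...,0]-pk[0],W[...,1]-pk[1])<.03)&(W[...,2]>z0)&(W[...,2]<z1); print(z0,W[m].mean(0).round(4))
m=(np.hypot(W[...,0]-pk[0],W[...,1]-pk[1])<.045)&(W[...,2]>.275); v,u=np.nonzero(m); print("foot",np.median(W[m],0).round(4),ray(s,[[u.mean(),v.mean()]],.29))
E
```

```text
t 15.2 q [0.118 0.719 2.544 3.788 1.677 1.645] p [ 0.6313 -0.0906  0.2034] g [ 0.615  -0.0812  0.2032]
x [0.5   0.866 0.001] y [ 0.866 -0.5    0.009] z [ 0.008 -0.004 -1.   ] F [ 0.3 -0.8  5.1] w 0.409
0.1 [ 0.6091 -0.0915  0.1172]
0.13 [ 0.6108 -0.0936  0.1451]
0.24 [ 0.6102 -0.0957  0.2528]
foot [ 0.6134 -0.0876  0.2902] [[ 0.613709   -0.08689113  0.29      ]]
```

View pics/s6.png

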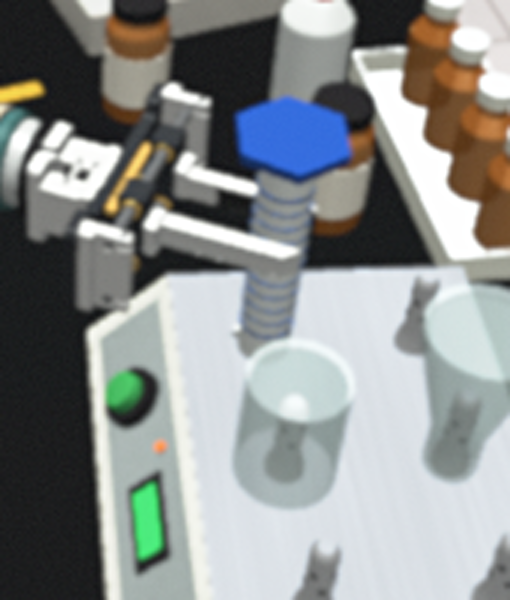

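The foot's top is at z 0.290 = deck + 0.200 with 5 N of contact, so the cylinder is seated on the deck at crop (268,340). I'll release it gently.

Emit:
send_rows(
  increments=[10,0,0,-0.15,0,0,0,42,0,0,-0.15,0,0,0,44,0,0,-0.15,0,0,0,47,0,0,-0.15,0,0,0,50,0,0,-0.15,0,0,0,55,0,0,-0.15,0,0,0,60,0,0,-0.15,0,0,0,65,0,0,-0.15,0,0,0,65,0,0,-0.15,0,0,0,65,0,0,-0.15,0,0,0],
  grip_force=5,
)

```text
t: 16.25
eef_pos: [0.6311, -0.0907, 0.2029]
tcp_rot: [0.866, 0.5, 0.001, 0.002]
ft_force: [1.3, 0.8, -0.5]
width: 0.651
```

```bash
python3 - <<'E'
from fk import *
st()
s=snapshot("side"); W=world(s); pk=[.6135,-.081]
for z0,z1 in((.13,.16),(.24,.27)):
    m=(np.hypot(W[...,0]-pk[0],W[...,1]-pk[1])<.03)&(W[...,2]>z0)&(W[...,2]<z1); print(z0,W[m].mean(0).round(4))
m=(np.hypot(W[...,0]-pk[0],W[...,1]-pk[1])<.045)&(W[...,2]>.28); v,u=np.nonzero(m); print("foot",np.median(W[m],0).round(4),ray(s,[[u.mean(),v.mean()]],.29))
q=status.sense()["joint_positions"]
for d in(0,.03,.06,.09,.12):
    a=np.radians(-30); Q,e=ik([.615-d*np.cos(a),-.0812-d*np.sin(a),.205],look(-30,0,-1),q); print(d,Q.round(2),round(e,4))
for d in(.06,.1,.14):
  for zz in (.3,):
    a=np.radians(-30); Q,e=ik([.615-.1*np.cos(a),-.0812-.1*np.sin(a),.205+d],look(-30,0,-1),q); print('up',d,Q.round(2),round(e,4))
E
```

```text
t 16.25 q [0.118 0.715 2.544 3.787 1.669 1.641] p [ 0.6311 -0.0907  0.2029] g [ 0.6148 -0.0813  0.2029]
x [ 0.5    0.866 -0.   ] y [ 0.866 -0.5    0.004] z [ 0.004 -0.002 -1.   ] F [ 1.3  0.8 -0.5] w 0.651
0.13 [ 0.6113 -0.0933  0.1452]
0.24 [ 0.6113 -0.0935  0.2534]
foot [ 0.6152 -0.0846  0.2901] [[ 0.61529554 -0.08446411  0.29      ]]
0 [0.12 0.7  2.54 3.79 1.65 1.63] 0.0
0.03 [0.18 0.72 2.59 3.85 1.7  1.68] 0.0
0.06 [0.25 0.75 2.64 3.93 1.74 1.74] 0.0
0.09 [0.34 0.77 2.68 4.03 1.77 1.81] 0.0
0.12 [0.45 0.78 2.7  4.15 1.75 1.86] 0.0103
up 0.06 [0.37 0.51 2.63 4.04 1.57 1.57] 0.0
up 0.1 [0.37 0.35 2.57 4.05 1.43 1.4 ] 0.0
up 0.14 [0.37 0.21 2.51 4.08 1.31 1.23] 0.0
```

It stands upright after release: the tube axis matches at z 0.145 and z 0.253. Withdrawing straight back, then up.

Emit:
send_rows(
  increments=[65,0,-0.5,0,0,0,0,65,0,-1.5,0,0,0,0,65,0,-3,0,0,0,0,65,0,-4.5,0,0,0,0,65,0,-6,0,0,0,0,65,0,-7.5,0,0,0,0,65,0,-8.5,0,0,0,0,30,0,-8.5,-4,0,0,0,10,0,-8.5,-8,0,0,0,0,0,-8.5,-12,0,0,0],
)

```text
t: 17.3
eef_pos: [0.5571, -0.047, 0.3204]
tcp_rot: [0.866, 0.5, -0.003, 0.001]
ft_force: [0.7, -0.3, -0.6]
width: 0.434
```

```bash
python3 - <<'E'
from fk import *
st()
for n in ("side","top"):
    s=snapshot(n); W=world(s); pk=[.6135,-.081]
    for z0,z1 in((.13,.16),(.24,.27),(.28,.3)):
        m=(np.hypot(W[...,0]-pk[0],W[...,1]-pk[1])<.045)&(W[...,2]>z0)&(W[...,2]<z1); print(n,z0,W[m].mean(0).round(4),m.sum())
    # button face: bright green, in start images (unobstructed)
    s=dict(np.load(n+"0.npz")); W=world(s); hsv=cv2.cvtColor(s["pixels"],cv2.COLOR_RGB2HSV)
    m=(hsv[...,0]>50)&(hsv[...,0]<80)&(hsv[...,1]>120)&(np.hypot(W[...,0]-.512,W[...,1]+.1)<.03)
    v,u=np.nonzero(m); print(n,"button",m.sum(),np.median(W[m],0).round(4),W[m].min(0).round(4),W[m].max(0).round(4),"hmax along n",((W[m]-np.median(W[m],0))@[-.707,0,.707]).round(4).max())
    # panel plane points
    w=W[(W[...,0]>.46)&(W[...,0]<.54)&(W[...,1]<-.03)&(W[...,1]>-.35)&(W[...,2]>.02)&(W[...,2]<.085)&(hsv[...,1]<60)]
    c=np.median(w,0); nn=np.linalg.svd(w-c,full_matrices=False)[2][2]; k=np.abs((w-c)@nn)<.004; w=w[k]; c=w.mean(0); nn=np.linalg.svd(w-c,full_matrices=False)[2][2]; nn*=np.sign(nn[2]); print(n,"panel",c.round(4),"n",nn.round(3),"btn height",((np.median(W[m],0)-c)@nn).round(4))
q=status.sense()["joint_positions"]; 
E
```

```text
t 17.3 q [0.328 0.292 2.533 4.018 1.363 1.323] p [ 0.5571 -0.047   0.3204] g [ 0.5408 -0.0376  0.3204]
x [ 0.499  0.866 -0.006] y [ 0.866 -0.499 -0.001] z [-0.004 -0.005 -1.   ] F [ 0.7 -0.3 -0.6] w 0.434
side 0.13 [ 0.6111 -0.0932  0.1457] 183
side 0.24 [ 0.6111 -0.0934  0.2534] 192
side 0.28 [ 0.6155 -0.0837  0.2897] 812
side button 122 [ 0.5124 -0.1     0.0773] [ 0.5009 -0.1117  0.058 ] [ 0.5263 -0.0806  0.0857] hmax along n 0.0034
side panel [ 0.5079 -0.2164  0.0562] n [-0.724  0.064  0.687] btn height 0.0186
top 0.13 [ 0.6044 -0.0735  0.1461] 34
top 0.24 [nan nan nan] 0
top 0.28 [ 0.6163 -0.0803  0.2901] 729
top button 89 [ 0.5116 -0.097   0.0788] [ 0.5007 -0.1118  0.0608] [ 0.5254 -0.0833  0.0879] hmax along n 0.006
top panel [ 0.5094 -0.1941  0.0561] n [-0.721  0.059  0.69 ] btn height 0.0198<stdin>:6: RuntimeWarning: Mean of empty slice.
  ret = um.true_divide(
```

```bash
cat >> fk.py <<'E'
def tipik(t,R,q): return ik(np.array(t)+R[:,1]*env.tcp_to_grasp,R,q)
BT=np.array([.512,-.098,.078])
E
python3 - <<'E'
from fk import *
q=status.sense()["joint_positions"]
n=look(-4.5,45,1)[:,1]
for zs in(-1,1):
  Q=q.copy()
  for nm,t,h,p in(("a",[.50,-.04,.33],-20,10),("b",[.46,-.06,.32],-10,25),("c",BT-n*.13,-4.5,45),("d",BT-n*.03,-4.5,45),("e",BT+n*.007,-4.5,45)):
    Q,e=tipik(t,look(h,p,zs),Q); print(zs,nm,Q.round(2),round(e,4),"w",chain(Q,P)[0].round(3))
inc([.48,-.05,.33],look(-15,15,-1)); print(BT-n*.13)
E
```

```text
-1 a [ 0.15 -0.11  2.57  3.84  0.82  1.15] 0.0 w [0.139 0.091 0.398]
-1 b [-0.45 -0.43  2.46  1.89  0.22  2.7 ] 0.0522 w [0.11  0.023 0.466]
-1 c [-1.05 -0.22  2.56  1.31  0.72  2.7 ] 0.0652 w [ 0.122 -0.072  0.416]
-1 d [-0.64  0.07  2.51  1.91  0.41  2.35] 0.0 w [ 0.216 -0.075  0.375]
-1 e [-0.58  0.19  2.51  2.21  0.44  2.08] 0.0 w [ 0.242 -0.077  0.349]
1 a [-0.16 -0.35  2.36  4.32  0.11  2.7 ] 0.7343 w [0.148 0.046 0.493]
1 b [-0.21 -0.4   2.43  4.32  0.11  2.7 ] 0.7234 w [0.119 0.045 0.477]
1 c [-0.31 -0.21  2.53  4.32  0.11  2.7 ] 0.6075 w [0.15  0.025 0.42 ]
1 d [-0.28  0.06  2.42  4.32  0.11  2.7 ] 0.6109 w [ 0.256 -0.001  0.397]
1 e [-0.27  0.14  2.38  4.32  0.11  2.7 ] 0.6139 w [ 0.294 -0.009  0.382]
inc cm [-3.91 -6.37  0.03] deg [ 15.99  -2.51 -14.83] |t| 7.5 |w| 22.0
[ 0.42035949 -0.09078774  0.16992388]
```

```bash
python3 - <<'E'
from fk import *
q=status.sense()["joint_positions"]; n=look(-4.5,45,1)[:,1]
for h in(-45,-35,-25):
  for p in(10,20,30,40):
    Q=q.copy(); out=[]; R=look(h,p,-1); ok=0
    for t in(BT-n*.12,BT-n*.03,BT+n*.007):
      Q,e=tipik(t,R,Q); out.append(Q.round(2).tolist()); ok=max(ok,e)
    print(h,p,"ang",np.degrees(np.arccos(R[:,1]@n)).round(0),"err",round(ok,4),out[0],out[2],chain(Q,P)[0].round(2))
E
```

```text
-45 10 ang 49.0 err 0.1169 [0.45, 0.48, 2.7, 4.32, 1.29, 1.62] [0.38, 0.94, 2.59, 4.28, 1.56, 1.93] [0.25 0.17 0.14]
-45 20 ang 42.0 err 0.0416 [0.44, 0.4, 2.7, 4.32, 1.21, 1.55] [0.33, 0.7, 2.56, 4.22, 1.28, 1.69] [0.26 0.16 0.21]
-45 30 ang 35.0 err 0.0753 [0.3, 0.16, 2.63, 4.32, 0.92, 1.26] [0.24, 0.49, 2.49, 4.26, 0.97, 1.4] [0.28 0.14 0.27]
-45 40 ang 30.0 err 0.1339 [0.1, -0.0, 2.58, 4.32, 0.62, 1.03] [0.12, 0.33, 2.44, 4.32, 0.69, 1.15] [0.29 0.11 0.32]
-35 10 ang 44.0 err 0.127 [0.46, 0.44, 2.7, 4.32, 1.26, 1.54] [0.32, 1.03, 2.7, 4.13, 1.72, 2.05] [0.22 0.15 0.14]
-35 20 ang 35.0 err 0.0422 [0.38, 0.29, 2.7, 4.24, 1.1, 1.4] [0.21, 0.76, 2.7, 3.93, 1.43, 1.8] [0.22 0.12 0.21]
-35 30 ang 28.0 err 0.0 [0.21, 0.07, 2.63, 4.24, 0.79, 1.12] [0.11, 0.5, 2.62, 3.87, 1.03, 1.55] [0.24 0.1  0.27]
-35 40 ang 23.0 err 0.0547 [-0.01, -0.08, 2.56, 4.32, 0.45, 0.81] [0.01, 0.29, 2.49, 4.04, 0.61, 1.21] [0.27 0.07 0.32]
-25 10 ang 39.0 err 0.1969 [0.39, 0.3, 2.7, 4.23, 1.13, 1.38] [0.29, 0.98, 2.7, 4.07, 1.68, 1.96] [0.22 0.14 0.16]
-25 20 ang 30.0 err 0.1227 [0.11, 0.07, 2.7, 3.95, 0.81, 1.23] [0.09, 0.63, 2.7, 3.75, 1.28, 1.64] [0.22 0.09 0.24]
-25 30 ang 22.0 err 0.0309 [-0.14, -0.04, 2.7, 3.63, 0.59, 1.31] [-0.1, 0.48, 2.7, 3.49, 1.05, 1.57] [0.22 0.05 0.28]
-25 40 ang 16.0 err 0.0 [-0.23, -0.17, 2.54, 4.21, 0.18, 0.65] [-0.17, 0.27, 2.56, 3.52, 0.58, 1.43] [0.25 0.03 0.32]
```

```bash
cat >> fk.py <<'E'
n=look(-4.5,45,1)[:,1]; RB=look(-32,32,-1)
v=RB[:,0]*.6+RB[:,2]; v-=n*(v@n); AIM=BT-.004*v/np.linalg.norm(v)
E
python3 - <<'E'
from fk import *
q=status.sense()["joint_positions"]; print(AIM.round(4))
for t in([.48,-.06,.25],AIM-n*.06,AIM-n*.02,AIM+n*.007):
    q,e=tipik(t,RB,q); print(q.round(2),round(e,4))
inc(AIM-n*.05,RB)
E
```

```text
[ 0.5137 -0.101   0.0799]
[ 0.12 -0.13  2.47  4.32  0.55  0.79] 0.0807
[0.04 0.22 2.65 3.88 0.8  1.36] 0.0
[0.03 0.36 2.64 3.79 0.9  1.47] 0.0
[0.02 0.44 2.63 3.75 0.95 1.52] 0.0
inc cm [-8.43 -4.46 21.48] deg [32.98 -0.12  2.16] |t| 23.5 |w| 33.1
```

Emit:
send_rows(
  increments=[0,-1.5,-2.5,1,2,0,0,0,-2.5,-3.5,4,5,0,0.5,0,-3.5,-4.5,7,9,0,0.8,0,-4.5,-4.5,10,13,0,1,0,-5.5,-4.5,13,18,0,1.2,0,-6.5,-4.5,16,23,0,1.5,0,-7.5,-4.5,19,28,0,2,0,-8.4,-4.5,21.5,33,0,2,0,-8.4,-4.5,21.5,33,0,2,0,-8.4,-4.5,21.5,33,0,2],
)

```text
t: 18.4
eef_pos: [0.4762, -0.0992, 0.1076]
tcp_rot: [0.84, 0.464, -0.141, -0.244]
ft_force: [-0.1, 0.5, 0.3]
width: 0.005
```

```bash
python3 - <<'E'
from fk import *
st(); inc(AIM-n*.012,RB); inc(AIM+n*.006,RB)
s=snapshot("side"); cv2.imwrite("pics/s7.png",cv2.resize(s["pixels"][180:400,270:500,::-1],None,fx=2.6,fy=2.6,interpolation=2))
E
```

```text
t 18.4 q [0.037 0.276 2.653 3.844 0.831 1.396] p [ 0.4762 -0.0992  0.1076] g [ 0.4628 -0.0907  0.1177]
x [ 0.53   0.848 -0.01 ] y [ 0.711 -0.451 -0.54 ] z [-0.462  0.279 -0.842] F [-0.1  0.5  0.3] w 0.005
inc cm [1.46 3.15 0.24] deg [-0.68  0.47 -0.34] |t| 3.5 |w| 0.9
inc cm [2.06 4.79 0.69] deg [-0.68  0.47 -0.34] |t| 5.3 |w| 0.9
```

View pics/s7.png

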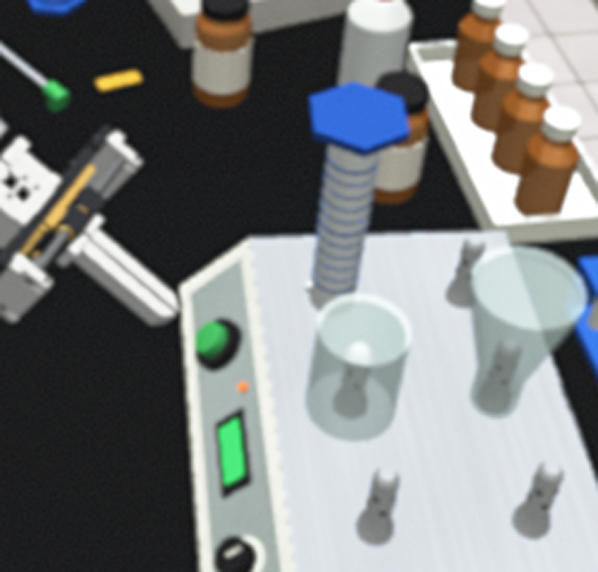

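The cylinder is seated and free, with its foot at (358,118). The shut fingers' tips at (165,310) point at the green button at (212,340). Advancing to just short of it, then pressing.

Emit:
send_rows(
  increments=[0,0.7,1.5,0.1,-0.7,0.5,0,0,1.4,3.1,0.2,-0.7,0.5,0,0,1.6,3.5,0.35,-0.7,0.5,0,0,1.7,3.8,0.4,-0.7,0.5,0,0,1.8,4.1,0.5,-0.7,0.5,0,0,1.8,4.1,0.5,-0.7,0.5,0],
)

```text
t: 19.05
eef_pos: [0.5129, -0.0998, 0.0811]
tcp_rot: [0.841, 0.465, -0.135, -0.241]
ft_force: [-2.5, 2.5, 3.0]
width: 0.008
```

```bash
python3 - <<'E'
from fk import *
st(); s=status.sense(); print("depth past face mm",((s["eef_pos"]-BT)@n*1000).round(1),"F along -n",-(s["ft_force"]@n)); inc(AIM+n*.006,RB)
E
```

```text
t 19.05 q [0.031 0.415 2.628 3.773 0.931 1.499] p [ 0.5129 -0.0998  0.0811] g [ 0.4994 -0.0913  0.0911]
x [ 0.532  0.847 -0.003] y [ 0.717 -0.452 -0.53 ] z [-0.45   0.28  -0.848] F [-2.5  2.5  3. ] w 0.008
depth past face mm -1.4 F along -n 3.999056486193061
inc cm [0.14 0.72 0.19] deg [-0.03  0.07 -0.18] |t| 0.8 |w| 0.2
```

Emit:
send_rows(
  increments=[0,0.07,0.18,0.05,0,0,0,0,0.13,0.36,0.1,0,0,0,0,0.16,0.45,0.12,0,0,0,0,0.16,0.45,0.12,0,0,0,0,0.16,0.45,0.12,0,0,0],
)

```text
t: 19.55
eef_pos: [0.5149, -0.1003, 0.079]
tcp_rot: [0.841, 0.465, -0.135, -0.24]
ft_force: [-13.9, 10.0, 16.1]
width: 0.005
```

```bash
python3 - <<'E'
from fk import *
st(); s=status.sense(); print("depth past face mm",((s["eef_pos"]-BT)@n*1000).round(1),"F along -n",-(s["ft_force"]@n))
E
```

```text
t 19.55 q [0.029 0.426 2.629 3.766 0.942 1.507] p [ 0.5149 -0.1003  0.079 ] g [ 0.5014 -0.0918  0.089 ]
x [ 0.531  0.847 -0.003] y [ 0.718 -0.452 -0.529] z [-0.45   0.278 -0.849] F [-13.9  10.   16.1] w 0.005
depth past face mm 1.4 F along -n 21.772750422933708
```

The force along the normal jumped from 4 N to 22 N in under 3 mm, which fits the button bottoming. I'll check with the depth picture before letting it out.

```bash
python3 - <<'E'
from fk import *
o=np.zeros((400,800,3),np.uint8)
for i,nm in enumerate(("side","top")):
    for tag in("0","now"):
        s=dict(np.load(nm+"0.npz")) if tag=="0" else snapshot(nm)
        W=world(s); hsv=cv2.cvtColor(s["pixels"],cv2.COLOR_RGB2HSV)
        m=(hsv[...,0]>50)&(hsv[...,0]<80)&(hsv[...,1]>120)&(np.hypot(W[...,0]-.512,W[...,1]+.1)<.035)&(W[...,2]>.04)
        h=(W[m]-BT)@-n*1000; print(nm,tag,m.sum(),np.percentile(h,[10,50,90]).round(1) if m.sum() else "")
    c=(351,310) if nm=="side" else (390,231)
    o[:,i*400:i*400+400]=cv2.resize(s["pixels"][c[1]-33:c[1]+33,c[0]-33:c[0]+33,::-1],(400,400),interpolation=2)
cv2.imwrite("pics/b8.png",o); st()
E
```

```text
side 0 122 [-7.7 -0.5  1.6]
side now 53 [-8.8 -5.9 -4.8]
top 0 89 [-6.7  0.8  3.8]
top now 11 [-8.5 -7.1 -4.1]
t 19.65 q [0.029 0.426 2.629 3.766 0.942 1.507] p [ 0.5149 -0.1003  0.079 ] g [ 0.5014 -0.0918  0.089 ]
x [ 0.531  0.847 -0.003] y [ 0.718 -0.452 -0.529] z [-0.449  0.279 -0.849] F [-12.1  10.7  15.7] w 0.003
```

View pics/b8.png

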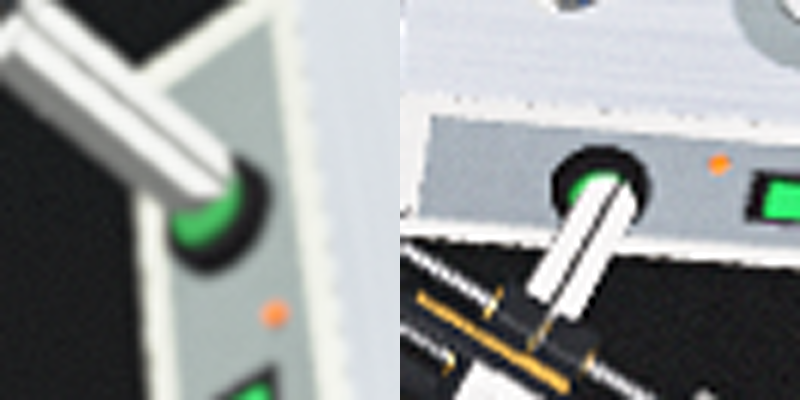

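The fingertip is on the button (crops (210,190) and (600,190)). The green face has sunk 5–6 mm and is flush with its ring, so it is fully in. Backing out along the normal.

Emit:
send_rows(
  increments=[0,-0.15,-0.4,-0.1,0,0,0,0,-0.4,-1,-0.3,0,0,0,0,-0.7,-2,-0.5,0,0,0,0,-1.3,-3.6,-1,0,0,0,0,-2,-5.4,-1.5,0,0,0,0,-2.6,-7.2,-2,0,0,0,0,-2.6,-7.2,-2,0,0,0,0,-2.6,-7.2,-2,0,0,0],
)

```text
t: 20.45
eef_pos: [0.4606, -0.0957, 0.1333]
tcp_rot: [0.842, 0.464, -0.133, -0.241]
ft_force: [0.1, 0.3, 0.2]
width: 0.005
```

```bash
python3 - <<'E'
from fk import *
st(); pk=[.6135,-.081]
for nm in("side","top"):
    s=snapshot(nm); W=world(s); hsv=cv2.cvtColor(s["pixels"],cv2.COLOR_RGB2HSV); s0=dict(np.load(nm+"0.npz"))
    m=(hsv[...,0]>50)&(hsv[...,0]<80)&(hsv[...,1]>120)&(np.hypot(W[...,0]-.512,W[...,1]+.1)<.035)&(W[...,2]>.04)
    print(nm,"button",m.sum(),np.percentile((W[m]-BT)@-n*1000,[10,50,90]).round(1))
    for z0,z1 in((.13,.16),(.24,.27),(.28,.3)):
        k=(np.hypot(W[...,0]-pk[0],W[...,1]-pk[1])<.045)&(W[...,2]>z0)&(W[...,2]<z1); print("cyl",z0,W[k].mean(0).round(4) if k.any() else "")
    d=np.abs(s["pixels"].astype(int)-s0["pixels"]).sum(2)>90
    k,l,st_,c=cv2.connectedComponentsWithStats(d.astype(np.uint8)); print([(st_[i].tolist()) for i in range(1,k) if st_[i,4]>25])
    if nm=="side": cv2.imwrite("pics/s9.png",s["pixels"][...,::-1])
E
```

```text
t 20.45 q [0.063 0.167 2.642 3.947 0.76  1.289] p [ 0.4606 -0.0957  0.1333] g [ 0.4471 -0.0872  0.1432]
x [ 0.533  0.846 -0.001] y [ 0.718 -0.452 -0.53 ] z [-0.448  0.282 -0.848] F [0.1 0.3 0.2] w 0.005
side button 122 [-6.9  0.5  2.1]
cyl 0.13 [ 0.6112 -0.093   0.1452]
cyl 0.24 [ 0.6112 -0.0935  0.2535]
cyl 0.28 [ 0.6154 -0.0838  0.2897]
[[0, 0, 132, 323, 13970], [61, 0, 71, 113, 4033], [107, 0, 48, 80, 1468], [124, 0, 51, 7, 233], [179, 0, 45, 46, 265], [195, 50, 24, 4, 41], [194, 52, 32, 22, 395], [145, 73, 9, 8, 36], [190, 72, 48, 35, 544], [93, 76, 171, 237, 10809], [214, 78, 9, 9, 30], [223, 100, 8, 22, 113], [90, 105, 26, 50, 484], [363, 189, 65, 105, 2906], [242, 220, 91, 77, 3313], [387, 271, 9, 29, 122]]
top button 92 [-7.   0.6  3.6]
cyl 0.13 [ 0.6049 -0.0734  0.1432]
cyl 0.24 
cyl 0.28 [ 0.6164 -0.0804  0.29  ]
[[378, 163, 34, 37, 824], [293, 175, 25, 34, 606], [349, 245, 63, 55, 626], [359, 266, 27, 19, 89], [354, 269, 36, 43, 476], [205, 295, 185, 185, 12842], [21, 322, 186, 158, 11496], [161, 347, 8, 9, 38], [380, 408, 15, 37, 280]]
```

View pics/s9.png

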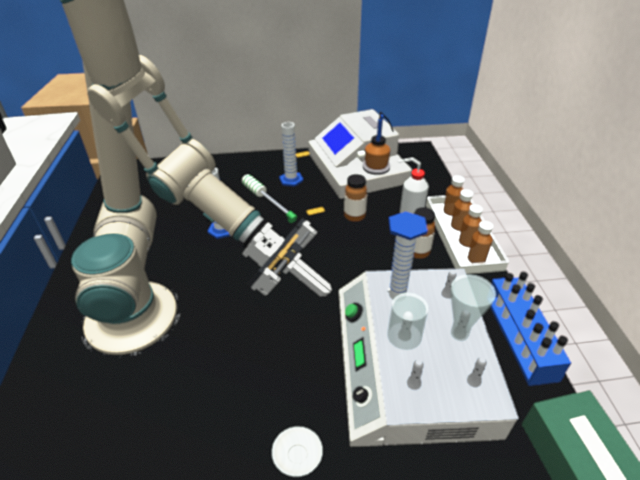

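The cylinder is seated upright at (403,255). The button is out again at (352,312), nothing else has moved and the robot is clear. Handing in.

```bash
python3 -c "
from h import *
print(finish_job())"
```

```text
the job is handed in; nothing more can be done
None
```

I put the right-most cylinder upside down over the tall peg, let go of it, pressed the green button fully in and let it out again, then handed the job in at about 20.5 s. `finish_job` gives no verdict, so these are my own last checks:

- **Cylinder:** Its foot is at z = 0.290 (deck + 200 mm). The tube axis agrees within 1 mm between z = 0.145 and z = 0.253. It did not move when the button was pressed.
- **Centring:** The mouth on the peg was not measured directly once the cylinder covered it. The two cameras disagree by about 3 mm in y. The peg's cone keeps the mouth within about 3 mm of the axis, against the 6 mm allowed.
- **Button:** The face sank 5–6 mm with 22 N on it, and afterwards it was back at its starting height.
- **Other objects:** Comparing the before and after pictures showed changes only at the cylinder's old and new places and around the arm.
- **Robot:** The force reading was about zero at the end and the arm was clear of everything.

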